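Pack the spiced-biscuit caddy and leave the look-alikes

TASK

Pack the wooden caddy for spiced-biscuit baking: stand the butter stamp in the wide round well, the spice tin in the small round well, the loaf mould in the oblong well, and the strap-handled cutter over the round boss, each upright and fully down in its own place. Leave the mustard pot and the plain ring without a strap where they stand.

Things in the scene. Friction and masses are not known exactly. Their poses are not given: they have to be found in the camera images.
- butter_stamp: Turned wooden butter stamp standing on its face: round base 64 mm wide and 30 mm high, then a neck 24 mm wide and, from 37 mm up to the top at 66 mm, a round grip 26 mm wide. Loose, about 0.09 kg. Origin: centre of the underside, z up.
- spice_tin: Closed round spice tin with a printed label round it and a plain flat grey lid: 52 mm across, 78 mm high. Loose, about 0.11 kg. Origin: centre of the underside, z up.
- loaf_mould: Little oblong tin loaf mould, plain grey, flat closed top 40 mm (its x) by 60 mm (its y), 50 mm high, its sides drawn in to a foot 28 by 44 mm. Loose, about 0.06 kg. Origin: centre of the underside, z up.
- strap_cutter: Tin cutter with a strap handle: a ring 27 mm high, 54 mm wide along its x and 68 mm along its y, open through; a thin strap arches over it in its y-z plane, top at 60 mm, 78 mm from foot to foot. Grip the ring across its x. Loose, about 0.05 kg. Origin: centre of the underside, z up.
- mustard_pot: Look-alike of the stamp that stays where it is: lidded round stoneware mustard pot with a small knob, 64 mm across, 80 mm high. Loose. Origin: centre of the underside, z up. (Mind the wall shelf: from 0.58 m ahead of the robot its underside is 0.62 m above the worktop, over the caddy.)
- plain_ring: Look-alike of the cutter that stays where it is: plain tin biscuit ring with no strap, 62 mm across, 23 mm high. Loose. Origin: centre of the underside, z up. (Mind the tall hand pump on the right: its lever hangs to 0.5 m from the robot's base axis, ahead and right, and its spout points left over the worktop.)
- wide_well: The stamp's place: a fixed 96 mm square pale wood block, 22 mm thick, one of four set two by two in a dark wood caddy (walls 4 mm above the blocks, all standing on the worktop). It has a round well 77 mm wide and 10 mm deep (floor 12 mm above the underside). Origin: centre of the block's underside (8 mm over the worktop), straight below the centre of its well.
- deep_well: The spice tin's place: a fixed 96 mm square pale wood block, 22 mm thick, one of four set two by two in a dark wood caddy (walls 4 mm above the blocks, all standing on the worktop). It has a round well 63 mm wide and 14 mm deep (floor 8 mm above the underside). Origin: centre of the block's underside (8 mm over the worktop), straight below the centre of its well.
- oblong_well: The loaf mould's place: a fixed 96 mm square pale wood block, 22 mm thick, one of four set two by two in a dark wood caddy (walls 4 mm above the blocks, all standing on the worktop). It has an oblong well, 43 mm along its x, 59 mm along its y, 12 mm deep (floor 10 mm above the underside). Origin: centre of the block's underside (8 mm over the worktop), straight below the centre of its well.
- boss_block: The cutter's place: a fixed 96 mm square pale wood block, 22 mm thick, one of four set two by two in a dark wood caddy (walls 4 mm above the blocks, all standing on the worktop). On top is a round boss 26 mm wide, 10 mm high; the cutter's ring stands on the block round it, strap at any bearing. Origin: centre of the block's underside (8 mm over the worktop), straight below the centre of its boss.
Mind the look-alikes: they are no part of the job. What is shaped like the loaf_mould but green is not meant.

How it is judged (in metres and radians):
At the end, for the whole second after the job is handed in: Stamp, spice tin, loaf mould and cutter each stand upright (within 0.12 rad), fully down (4 mm) and within 13 mm of the centre of their own block, the mould lying along its well (0.35 rad), all at rest; mustard pot and plain ring upright and within 20 mm of where they stood (horizontal distance between butter_stamp and wide_well below 0.013 m and z of butter_stamp in the frame of wide_well between 0.008 and 0.016 m and angle between each of butter_stamp, spice_tin, loaf_mould, strap_cutter, mustard_pot, plain_ring's own z axis and vertical below 0.12 rad and linear speed of each of butter_stamp, spice_tin, loaf_mould, strap_cutter below 0.02 m/s and horizontal distance between spice_tin and deep_well below 0.013 m and z of spice_tin in the frame of deep_well between 0.004 and 0.012 m and horizontal distance between loaf_mould and oblong_well below 0.013 m and z of loaf_mould in the frame of oblong_well between 0.006 and 0.014 m and horizontal distance between strap_cutter and boss_block below 0.013 m and z of strap_cutter in the frame of boss_block between 0.018 and 0.026 m and angle between the y axis of loaf_mould and the y axis of oblong_well, either way round below 0.35 rad and distance of each of mustard_pot, plain_ring from where it was at the start of the episode below 0.02 m); the robot touches nothing.
It fails at once if the mustard pot is carried off or knocked away (distance of mustard_pot from where it was at the start of the episode above 0.03 m).
It fails at once if the plain ring is carried off or knocked away (distance of plain_ring from where it was at the start of the episode above 0.03 m).
It also fails if it takes over 88 s, if anything falls off the work surface, if the arm or the gripper's body presses on something with over 40 N, if the wrist force passes 120 N, or if a joint passes its speed limit or range.

ROBOT

A 6-joint arm with a two-finger parallel gripper is mounted at the origin on a cart in front of the work surface, level with it; the furniture and walls round the work are solid. World frame = base frame: x ahead of the robot, y to its left, z up, the work surface at z = 0. Lengths are in mm, angles in degrees, forces in N, time in s.
With the tool pointing down it reaches from about 300 to 850 mm from the base axis. Payload 4.2 kg.
Tool frame: the origin (TCP) lies at the very end of the fingers, on their centre line; the grasp point (between the pads) lies 19 mm behind it; z points along the fingers, y is the line along which they close (so a half turn about z gives the same grasp; the last joint's range is limited). The gripper opens to 91 mm and grips with 3 to 60 N. Pads are 32 mm wide; open, the fingers measure 118 mm over their backs; the gripper's body (76 mm by 178 mm) begins 60 mm behind the grasp point.
Start: joints at [64.572, 18.312, 89.639, -0, 72.044, -1.146], TCP at [236.46, 524.147, 213.976] pointing down, gripper open.
Joint ranges: [-177.97, 177.97], [-48.28, 115.42], [12.27, 149.76], [-77.06, 257.06], [2.81, 150.46], [-146.56, 146.56]. Speed limits (degrees/s): [147.25, 147.25, 180, 180, 180, 180].

INTERFACE

Orientations are given as [roll, pitch, yaw] about the fixed x, y, z axes, in that order (R = Rz(yaw) Ry(pitch) Rx(roll)).
In Python, from workcell import env, eyes gives the robot as it stands.
- The arm moves only by the tool send_rows, never from a script. Its argument "targets" is text: rows parted by semicolons, each of 7 numbers parted by spaces: the shift along the tool's x, y, z in m, then the turn, a rotation vector about the tool's x, y, z in degrees, then the opening in per cent of the stroke, from 0 (shut) to 100 (fully open). A call has 1 to 12 rows; each row is the pose to reach, as a shift and turn from the pose commanded when the call began, along the tool's axes at that moment; what a row does not reach only later rows make up. A row lasts 1/12 s, in which the tool goes at most 41.7 mm and 7.16 degrees, less where a joint would pass 70% of its speed; a pose out of reach is approached as far as the arm can. A call with a gripper value outside its range is refused whole. The fingers move at their own pace and stop on an object; "grip_force" is the grip in N (left out, the last holds). Time passes only in rows, so rows that repeat a pose let the fingers close. It gives the time, the measured TCP pose, the force, the opening and the grip force at its end, in the units of the state.
- env.state(): the state, without advancing time (a new reading comes with each control period).
- eyes.grab_frame(name): name is "scene" or "side" or "wrist"; returns a dict with "image" (420x560x3 uint8, blue, green, red), "fovy" (degrees; the focal length in pixels is half the picture's height over the tangent of half this angle, whatever the lens; pixels are square), "cx", "cy" (the principal point, pixels), "eye" and "attitude" of the camera in the world. Camera axes: x right, y up, looking along -z (the intrinsics and any distortion apply to the point x, -y, -z); pixel columns grow to the right and rows downward; lengths in mm; the calibration is good to about 2 mm. A picture is of the moment at which its call begins. There is no depth.
- env.job_done(): hands the job in; it is judged then, once.
The state is a dict: "time_s": time; "qpos": joint angles; "qvel": joint speeds; "effort": joint torques, N m; "ee_pos": TCP position; "ee_rot": TCP orientation; "force": force on the tool from outside, world axes, zero at the start; "torque": the same for the moment, N m; "gripper_width": finger opening in mm; "gripper_force": force on a finger pad.
Only numpy, scipy, OpenCV 4.12 (cv2) and the standard library are available. Lean on these libraries where they do the work, as an engineer would, in place of code of your own. Each camera call takes 0.05 s, during which the arm holds its last target. There are 200 camera calls.

## Working session

There is one attempt and no reset: what is moved stays moved. The work goes in short steps, Python scripts to look and compute and a tool call to move; the robot and the scene stay as the last step left them, time stands still between calls to the robot, and variables do not carry over. Pictures are saved under pics/ and viewed, at most 14 in all, crops included, and the job is handed in when it is done.

Besides the shell and the picture viewer there is one more tool, called after "Call:" by a JSON object that holds its "api" and its "payload", one argument or row to a line. send_rows: Moves the arm, as the interface text tells. Its arguments: {"type":"object","properties":{"targets":{"type":"string"},"grip_force":{"type":"number"}},"required":["targets"]}

```bash
ls; mkdir -p pics; cat > h.py <<'E'
import numpy as np,cv2
from scipy.spatial.transform import Rotation as R
from workcell import env,eyes
def grab(n,save=None):
    f=eyes.grab_frame(n)
    if save: cv2.imwrite('pics/'+save,f['image'])
    return f
E
python3 - <<'E'
from h import *
for n in ("scene","side","wrist"):
    f=grab(n,n+'0.png'); print(n,{k:v for k,v in f.items() if k!='image'})
    import pickle; pickle.dump(f,open(n+'0.pkl','wb'))
print(env.state())
E
```

```text
pics
scene {'fovy': 51.8220520066483, 'cx': 266.5470879207093, 'cy': 207.94115969361528, 'eye': array([ 240.40895926,  680.24765422, 1466.85934284]), 'attitude': array([  30.86332771,   -0.51016274, -156.79890488])}
side {'fovy': 42.17400689389387, 'cx': 275.02703574370645, 'cy': 217.88036712947485, 'eye': array([ -643.03799025, -1148.4072599 ,   782.41105024]), 'attitude': array([ 64.93272955,  -0.86099399, -48.20556879])}
wrist {'fovy': 60.2336515226081, 'cx': 280.77690408830574, 'cy': 210.6922484122549, 'eye': array([174.35488636, 551.32103701, 383.08977705]), 'attitude': array([-13.99761842,   0.12068361,  65.80148645])}
{'time_s': 0.15, 'qpos': array([ 6.45715318e+01,  1.83457511e+01,  8.96885670e+01,  6.79367317e-04,
        7.20421567e+01, -1.14519584e+00]), 'qvel': array([-2.00119247e-04, -1.15462647e-01, -2.43539639e-01,  6.12831046e-03,
        1.11572969e-01, -3.01058875e-02]), 'effort': array([-2.87796138e-04, -4.12775552e+01, -2.32155758e+01,  7.26040313e-02,
        4.34917677e-02, -9.15249325e-05]), 'ee_pos': array([236.3059248 , 523.81300642, 213.30017555]), 'ee_rot': array([-1.79923553e+02, -2.17429655e-03,  1.55716516e+02]), 'force': array([ 0.6349569 ,  0.02903264, -0.1038437 ]), 'torque': array([ 0.02054485, -0.00899714, -0.00769389]), 'gripper_force': 0.0, 'gripper_width': 91.19336569318834}
```

View pics/scene0.png

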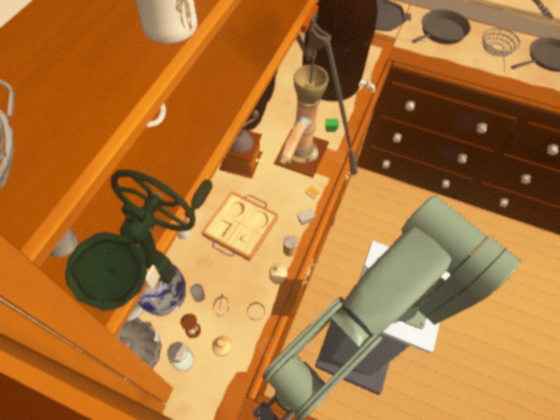

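View pics/side0.png

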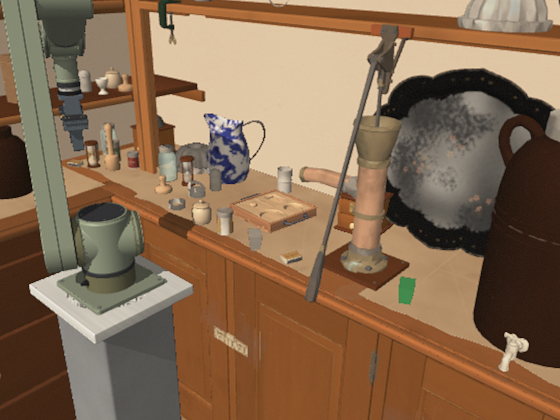

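View pics/wrist0.png

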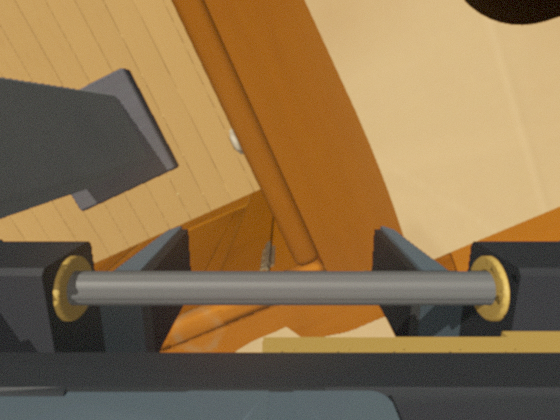

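The overview shows the caddy at (240,225) and small objects along the worktop between (190,290) and (310,190). I'll enlarge both fixed views.

```bash
python3 - <<'E'
from h import *
a=cv2.imread('pics/scene0.png')[175:375,155:345]; cv2.imwrite('pics/sc.png',cv2.resize(a,None,fx=3,fy=3,interpolation=cv2.INTER_CUBIC))
a=cv2.imread('pics/side0.png')[140:270,140:330]; cv2.imwrite('pics/sd.png',cv2.resize(a,None,fx=4,fy=4,interpolation=cv2.INTER_CUBIC))
E
```

```text
(no output)
```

View pics/sc.png

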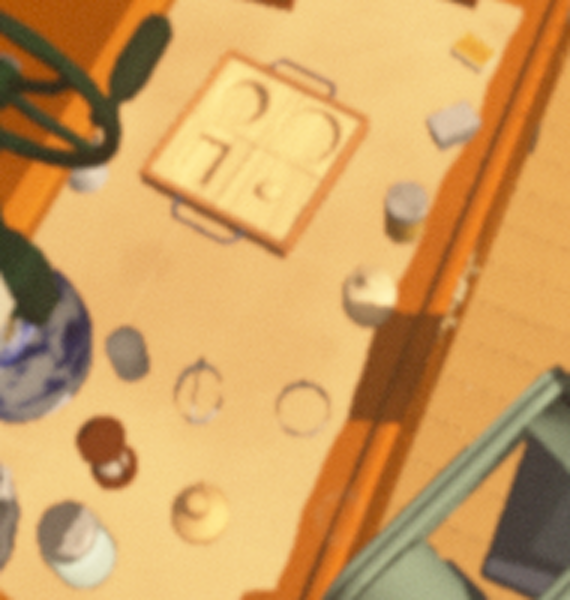

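View pics/sd.png

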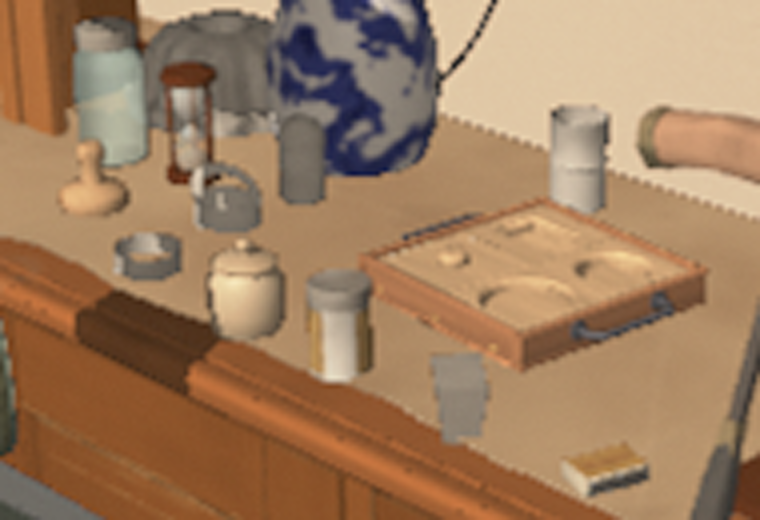

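```bash
cat >> h.py <<'E'
import pickle
def ray(f,px,k1=0):
    px=np.atleast_2d(px).astype(float); H=f['image'].shape[0]
    F=H/2/np.tan(np.radians(f['fovy'])/2)
    K=np.array([[F,0,f['cx']],[0,F,f['cy']],[0,0,1]])
    n=cv2.undistortPoints(px.reshape(-1,1,2),K,np.array([k1,0,0,0.]))[:,0]
    d=np.c_[n[:,0],-n[:,1],-np.ones(len(n))]
    d=R.from_euler('xyz',f['attitude'],degrees=True).apply(d)
    return f['eye'],d/np.linalg.norm(d,axis=1)[:,None]
def plane(f,px,z,k1=0):
    e,d=ray(f,px,k1); return e+d*((z-e[2])/d[:,2])[:,None]
def tri(f,p,g,q,kf=0,kg=0):
    e1,d1=ray(f,p,kf);e2,d2=ray(g,q,kg);o=[];gap=[]
    for a,b in zip(d1,d2):
        A=np.c_[a,-b];t=np.linalg.lstsq(A,e2-e1,rcond=None)[0]
        x=e1+a*t[0];y=e2+b*t[1];o.append((x+y)/2);gap.append(np.linalg.norm(x-y))
    return np.array(o),np.array(gap)
S=lambda a:(np.array(a)+.5)/3-.5+[155,175]
D=lambda a:(np.array(a)+.5)/4-.5+[140,140]
E
python3 - <<'E'
from h import *
np.set_printoptions(precision=1,suppress=True)
s=pickle.load(open('scene0.pkl','rb'));d=pickle.load(open('side0.pkl','rb'))
C=S([(285,252),(368,122),(232,52),(143,175)]);Q=D([(362,260),(524,335),(706,270),(553,203)])
for k in(-.3,-.15,0,.15):
  for kd in(-.2,0,):
    o,g=tri(s,C,d,Q,k,kd); print(k,kd,g,o[:,2],np.linalg.norm(np.diff(o,axis=0,append=o[:1]),axis=1))
print(tri(s,C,d,Q)[0]); print(plane(s,C,34),'\n',plane(d,Q,34))
names=['stamp','strap','ring','pot','tin','loaf','boss','w1','w2','obl']
P=S([(198,505),(200,366),(302,408),(363,283),(405,196),(455,120),(266,186),(318,138),(246,104),(206,160)]);Z=[66,60,23,80,78,50,40,30,30,30]
P2=D([(90,148),(228,168),(148,240),(243,243),(340,281),(460,364),(454,258),(528,300),(615,267),(520,228)])
o,g=tri(s,P,d,P2)
for i,n in enumerate(names): print(n,plane(s,P[i],Z[i])[0],plane(d,P2[i],Z[i])[0],o[i],g[i])
E
```

```text
-0.3 -0.2 [ 3.8  6.4  3.5 11.1] [26.1 30.2 29.8 22.8] [208.7 206.2 207.3 213.7]
-0.3 0 [ 4.   6.4  3.3 11. ] [26.  30.2 29.8 22.8] [208.6 206.1 207.3 213.5]
-0.15 -0.2 [ 3.5  6.4  3.6 11.2] [26.3 30.2 29.8 23.2] [208.4 206.1 206.6 213. ]
-0.15 0 [ 3.7  6.4  3.4 11.1] [26.2 30.2 29.8 23.2] [208.3 206.  206.6 212.9]
0 -0.2 [ 3.2  6.4  3.7 11.2] [26.5 30.2 29.9 23.6] [208.1 205.9 206.  212.4]
0 0 [ 3.4  6.4  3.6 11.2] [26.4 30.2 29.9 23.5] [208.  205.9 205.9 212.3]
0.15 -0.2 [ 2.9  6.4  3.9 11.3] [26.7 30.2 29.9 23.9] [207.7 205.8 205.3 211.8]
0.15 0 [ 3.1  6.4  3.7 11.3] [26.6 30.2 29.9 23.9] [207.6 205.7 205.2 211.7]
[[ 540.9  104.2   26.4]
 [ 518.6 -102.5   30.2]
 [ 722.8 -128.6   29.9]
 [ 751.2   75.2   23.5]]
[[ 537.9  108.4   34. ]
 [ 515.2  -98.    34. ]
 [ 719.9 -124.8   34. ]
 [ 742.7   83.6   34. ]] 
 [[ 531.3   91.8   34. ]
 [ 517.2 -107.6   34. ]
 [ 718.2 -133.9   34. ]
 [ 740.7   59.6   34. ]]
stamp [495.5 423.7  66. ] [486.5 403.2  66. ] [498.2 421.4  57.6] 2.6291647877716797
strap [562.6 283.9  60. ] [550.9 286.   60. ] [558.1 287.   59.9] 10.482671321508015
ring [443. 272.  23.] [449.  277.3  23. ] [443.6 272.1  25.8] 2.351205409294024
pot [430.1 126.4  80. ] [416.3 110.1  80. ] [430.  124.2  72.1] 2.940956257644098
tin [427.2   2.5  78. ] [421.8   1.7  78. ] [425.8   3.4  77.1] 3.84928440454585
loaf [ 412.5 -135.8   50. ] [ 421.6 -128.8   50. ] [ 413.4 -134.7   54.2] 3.2780597443159856
boss [594.6  39.4  40. ] [578.7  28.6  40. ] [593.5  38.8  33.8] 6.367873470024577
w1 [565.3 -53.3  30. ] [575.1 -59.6  30. ] [570.  -58.   28.5] 10.507974021601356
w2 [670.3 -62.3  30. ] [676.5 -68.2  30. ] [674.  -66.1  28.1] 7.425313670037303
obl [681.5  31.7  30. ] [683.7  48.2  30. ] [676.3  37.4  37.2] 6.946757456512706
```

The fixed views agree to about 1 cm: stamp (496,422), strap cutter (560,285), ring (443,272), pot (430,125), tin (427,3), loaf (413,-135), caddy centre (630,-12), yaw about -7°. Next I'll work out the wrist camera geometry and the obstacles.

```bash
cat >> h.py <<'E'
np.set_printoptions(precision=1,suppress=True)
def shift(pos,yaw=None):
    "world TCP target (tool down, ee yaw) -> tool shift m, z-turn deg"
    st=env.state();T=R.from_euler('xyz',st['ee_rot'],degrees=True)
    s=T.inv().apply(np.array(pos)-st['ee_pos'])/1000
    G=R.from_euler('xyz',[180,0,st['ee_rot'][2] if yaw is None else yaw],degrees=True)
    return s.round(4),(T.inv()*G).as_rotvec(degrees=True).round(1)
E
python3 - <<'E'
from h import *
w=pickle.load(open('wrist0.pkl','rb'));d=pickle.load(open('side0.pkl','rb'));s=pickle.load(open('scene0.pkl','rb'))
T=R.from_euler('xyz',[180,0,155.72],degrees=True)
print('cam in tool',T.inv().apply(w['eye']-[236.3,523.8,213.3]),'axis',T.inv().apply(ray(w,(w['cx'],w['cy']))[1][0]),'imgdown',T.inv().apply(ray(w,(w['cx'],w['cy']+50))[1][0]))
print('jug/hourglass/grater/pump base',plane(d,D([(360,170),(190,178),(300,198)]),0),plane(d,[(365,270)],0))
print('lever tip', tri(s,[(353,172)],d,[(313,297)]), 'spout',tri(s,[(290,158)],d,[(305,175)]))
print('jug scene',plane(s,[(165,308)],0))
# finger closing y axis at ee yaw; candidate looks
for p,y in(((500,-20,320),180),((500,-20,320),90)): print(p,y,shift(p,y))
E
```

```text
cam in tool [  67.8   -0.4 -169.8] axis [-0.2 -0.   1. ] imgdown [-0.4 -0.   0.9]
jug/hourglass/grater/pump base [[736.2 308.2   0. ]
 [607.  411.2   0. ]
 [645.9 296.4   0. ]] [[ 528.3 -458.5    0. ]]
lever tip (array([[ 314.2, -436.7,    0.9]]), array([5.9])) spout (array([[ 527.1, -230.5,  227.1]]), array([0.4]))
jug scene [[737.4 381.    0. ]]
(500, -20, 320) 180 (array([-0.5, -0.4, -0.1]), array([ -0.1,  -0. , -24.3]))
(500, -20, 320) 90 (array([-0.5, -0.4, -0.1]), array([-0.1,  0. , 65.7]))
```

```bash
sed -i 's/return s.round(4),(T.inv()\*G).as_rotvec(degrees=True).round(1)/return s.round(4).tolist(),(T.inv()*G).as_rotvec(degrees=True).round(1).tolist()/' h.py; python3 - <<'E'
from h import *
print(shift((560,-80,250),90))
E
```

```text
([-0.5434, -0.4173, -0.0362], [-0.1, 0.0, 65.7])
```

Call:
{"api": "send_rows", "payload": {
  "targets": "-0.03 -0.025 -0.035 0 0 7 100;-0.06 -0.05 -0.035 0 0 14 100;-0.09 -0.07 -0.035 0 0 21 100;-0.12 -0.095 -0.035 0 0 28 100;-0.15 -0.12 -0.035 0 0 35 100;-0.18 -0.14 -0.035 0 0 42 100;-0.21 -0.165 -0.035 0 0 49 100;-0.24 -0.19 -0.035 0 0 56 100;-0.27 -0.21 -0.035 0 0 63 100;-0.3 -0.235 -0.035 0 0 65.7 100;-0.33 -0.255 -0.035 0 0 65.7 100;-0.36 -0.28 -0.035 0 0 65.7 100"
}}

```text
time_s: 1.15
ee_pos: [450.1, 119.4, 248.9]
ee_rot: [180.0, -0.0, 90.0]
force: [1.2, -0.4, -0.3]
gripper_width: 91.2
gripper_force: 0.0
```

```bash
python3 - <<'E'
from h import *
print(env.state()['ee_pos'],env.state()['ee_rot'],env.state()['qpos'],shift((560,-80,250),90))
E
```

```text
[450.1 119.4 248.9] [180.  -0.  90.] [13.4  7.1 99.5  0.  73.4 13.4] ([-0.1994, 0.1098, -0.0012], [0.0, -0.0, 0.0])
```

Call:
{"api": "send_rows", "payload": {
  "targets": "-0.035 0.02 0 0 0 0 100;-0.07 0.04 0 0 0 0 100;-0.105 0.06 0 0 0 0 100;-0.14 0.08 0 0 0 0 100;-0.17 0.095 0 0 0 0 100;-0.2 0.11 0 0 0 0 100;-0.2 0.11 0 0 0 0 100;-0.2 0.11 0 0 0 0 100"
}}

```text
time_s: 1.82
ee_pos: [559.6, -80.3, 248.0]
ee_rot: [-179.9, -0.0, 89.9]
force: [0.3, 0.8, 0.1]
gripper_width: 91.0
gripper_force: 0.0
```

```bash
python3 - <<'E'
from h import *
f=grab('wrist','w1.png');pickle.dump(f,open('w1.pkl','wb'));print(f['eye'],f['attitude'])
E
```

```text
[559.7 -13.3 418. ] [-14.    0.1  -0.1]
```

View pics/w1.png

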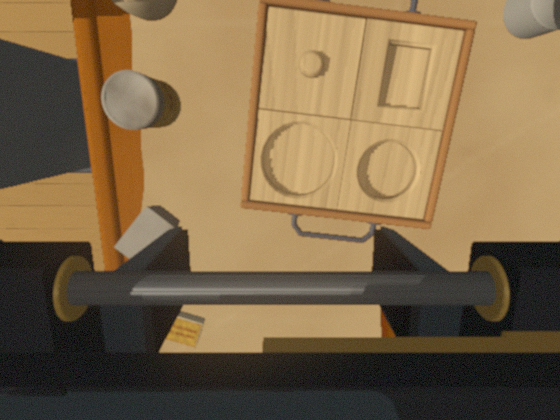

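The caddy is clear here: boss (312,64), oblong well (407,74), wide well (300,158), deep well (389,168). The tin lid is at (132,99) and the loaf top at (150,235).

```bash
python3 - <<'E'
from h import *
f=pickle.load(open('w1.pkl','rb'))
C=[(263,2),(475,24),(430,228),(243,208)]
for k in(-.2,-.1,0,.1,.2):
  o=plane(f,C,34,k); print(k,np.linalg.norm(np.diff(o,axis=0,append=o[:1]),axis=1),np.linalg.norm(o[0]-o[2]),np.linalg.norm(o[1]-o[3]),o.mean(0)[:2])
g=cv2.cvtColor(f['image'],cv2.COLOR_BGR2GRAY)
print(plane(f,C,34))
print('seams x',plane(f,[(353,117),(363,60),(348,170),(300,113),(400,125)],30))
for n,p,z in(('boss',(312,62),40),('obl',(408,74),30),('wide',(299,158),30),('deep',(388,169),30),('tin',(132,98),78),('loaf',(148,236),50),('wideL',(262,158),30),('wideR',(338,158),30),('deepL',(359,168),30),('deepR',(418,169),30)):
  print(n,plane(f,p,z,0)[0],plane(f,p,z,-.1)[0])
print('obl corners',plane(f,[(389,41),(432,46),(422,108),(383,102)],30))
E
```

```text
-0.2 [236.1 240.7 214.  219. ] 306.84537462410907 335.27722223674436 [641.6  -4.1]
-0.1 [217.2 219.5 210.5 210.6] 297.27266867493415 309.0891818533978 [636.3 -10.8]
0 [205.9 207.2 207.4 204. ] 289.53254486637456 293.4793057019975 [632.9 -15.1]
0.1 [197.7 198.5 204.6 198.6] 282.9960373805334 282.24492655972466 [630.3 -18.4]
0.2 [191.3 191.7 202.1 194. ] 277.3212864782215 273.4423546490085 [628.2 -21. ]
[[ 542.3   96.8   34. ]
 [ 747.3   77.3   34. ]
 [ 724.  -128.7   34. ]
 [ 517.9 -105.8   34. ]]
seams x [[634.1  -9.7  30. ]
 [641.5  45.5  30. ]
 [631.3 -64.8  30. ]
 [579.1  -5.7  30. ]
 [683.5 -17.9  30. ]]
boss [589.7  42.2  40. ] [590.2  44.7  40. ]
obl [687.6  32.2  30. ] [691.  36.  30.]
wide [578.6 -52.   30. ] [578.6 -51.8  30. ]
deep [674.2 -63.8  30. ] [675.4 -63.3  30. ]
tin [425.6   6.6  78. ] [422.    9.4  78. ]
loaf [ 417.5 -132.6   50. ] [ 415.4 -133.    50. ]
wideL [539.1 -51.9  30. ] [539.1 -51.8  30. ]
wideR [620.1 -52.   30. ] [620.4 -51.7  30. ]
deepL [643.  -62.7  30. ] [643.5 -62.4  30. ]
deepR [706.4 -63.8  30. ] [708.7 -63.1  30. ]
obl corners [[666.3  63.   30. ]
 [709.2  58.3  30. ]
 [704.8  -0.8  30. ]
 [664.2   5.2  30. ]]
```

Call:
{"api": "send_rows", "payload": {
  "targets": "0.025 -0.035 0.02 0 0 0 100;0.05 -0.07 0.04 0 0 0 100;0.075 -0.105 0.06 0 0 0 100;0.085 -0.134 0.08 0 0 0 100;0.085 -0.134 0.1 0 0 0 100;0.085 -0.134 0.125 0 0 0 100;0.085 -0.134 0.15 0 0 0 100;0.085 -0.134 0.175 0 0 0 100;0.085 -0.134 0.195 0 0 0 100;0.085 -0.134 0.208 0 0 0 100;0.085 -0.134 0.208 0 0 0 100;0.085 -0.134 0.208 0 0 0 60",
  "grip_force": 20
}}

```text
time_s: 2.87
ee_pos: [424.7, 6.8, 41.0]
ee_rot: [-179.9, -0.0, 90.1]
force: [-0.1, 0.4, 0.7]
gripper_width: 87.2
gripper_force: 0.0
```

Call:
{"api": "send_rows", "payload": {
  "targets": "0 0 0 0 0 0 40;0 0 0 0 0 0 40;0 0 0 0 0 0 40;0 0 0 0 0 0 40;0 0 0 0 0 0 40;0 0 0 0 0 0 40;0 0 0 0 0 0 40"
}}

```text
time_s: 3.45
ee_pos: [425.4, 5.8, 41.2]
ee_rot: [-180.0, -0.0, 90.0]
force: [-1.3, 0.5, 4.1]
gripper_width: 50.9
gripper_force: 20.0
```

Call:
{"api": "send_rows", "payload": {
  "targets": "0 0 -0.02 0 0 0 40;0 0 -0.05 0 0 0 40;0 0 -0.08 0 0 0 40;-0.01 0.025 -0.095 0 0 0 40;-0.017 0.06 -0.095 0 0 0 40;-0.028 0.095 -0.095 0 0 0 40;-0.038 0.13 -0.095 0 0 0 40;-0.047 0.165 -0.095 0 0 0 40;-0.056 0.2 -0.095 0 0 0 40;-0.065 0.23 -0.095 0 0 0 40;-0.07 0.25 -0.095 0 0 0 40;-0.07 0.25 -0.095 0 0 0 40"
}}

```text
time_s: 4.45
ee_pos: [679.4, -65.4, 134.3]
ee_rot: [179.9, 0.0, 90.0]
force: [0.1, 0.4, -0.6]
gripper_width: 51.6
gripper_force: 20.0
```

```bash
python3 - <<'E'
from h import *
st=env.state();print(st['ee_pos'],st['gripper_width'],st['qpos'],shift((675,-64,58),90))
E
```

```text
[679.4 -65.4 134.3] 51.6230163071864 [-6.5 30.9 80.9 -0.  68.1 -6.4] ([0.0014, -0.0046, 0.0763], [0.1, 0.0, -0.0])
```

Call:
{"api": "send_rows", "payload": {
  "targets": "0 0 0.015 0 0 0 40;0 0 0.035 0 0 0 40;0 0 0.05 0 0 0 40;0 0 0.062 0 0 0 40;0 0 0.07 0 0 0 40;0 0 0.075 0 0 0 40;0 0 0.076 0 0 0 40;0 0 0.076 0 0 0 40"
}}

```text
time_s: 5.12
ee_pos: [675.7, -64.0, 60.2]
ee_rot: [180.0, -0.0, 90.0]
force: [-0.3, -0.3, -1.1]
gripper_width: 51.6
gripper_force: 20.0
```

Call:
{"api": "send_rows", "payload": {
  "targets": "0 0 0.002 0 0 0 40;0 0 0.003 0 0 0 40;0 0 0.003 0 0 0 75;0 0 0.003 0 0 0 75;0 0 0.003 0 0 0 75;0 0 0.003 0 0 0 75;0 0 -0.01 0 0 0 75;0 0 -0.04 0 0 0 75;0 0 -0.08 0 0 0 75;0 0 -0.11 0 0 0 75;0 0 -0.11 0 0 0 75"
}}

```text
time_s: 6.03
ee_pos: [679.5, -64.5, 178.3]
ee_rot: [179.2, 0.1, 90.0]
force: [1.2, 0.5, -0.1]
gripper_width: 68.5
gripper_force: 0.0
```

Call:
{"api": "send_rows", "payload": {
  "targets": "-0.011 -0.03 -0.01 0 0 0 100;-0.022 -0.065 -0.02 0 0 0 100;-0.035 -0.1 -0.025 0 0 0 100;-0.047 -0.135 -0.025 0 0 0 100;-0.06 -0.17 -0.025 0 0 0 100;-0.072 -0.205 -0.025 0 0 0 100;-0.084 -0.24 -0.025 0 0 0 100;-0.096 -0.275 -0.025 0 0 0 100;-0.096 -0.275 -0.025 0 0 0 100;-0.096 -0.275 -0.025 0 0 0 100"
}}

```text
time_s: 6.87
ee_pos: [399.3, -160.4, 195.2]
ee_rot: [179.9, 0.0, 89.9]
force: [0.9, 0.7, 0.2]
gripper_width: 91.3
gripper_force: 0.0
```

```bash
python3 - <<'E'
from h import *
f=grab('wrist','w2.png');pickle.dump(f,open('w2.pkl','wb'));print(f['eye'],f['attitude'],env.state()['ee_pos'])
E
```

```text
[398.9 -93.2 365.1] [-14.   -0.1  -0. ] [ 400.7 -160.4  195.3]
```

View pics/w2.png

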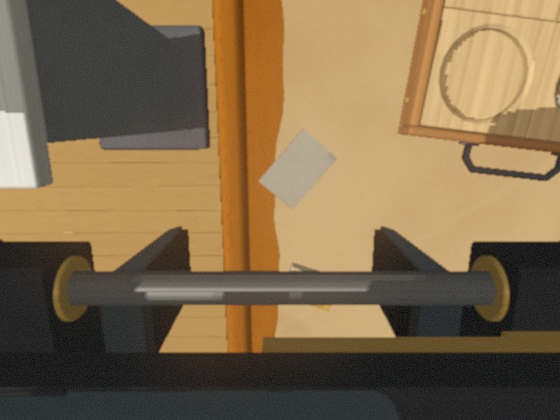

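The loaf's top is clear, with corners (303,129), (336,158), (292,208), (259,180). The wide well is at (487,73) and the caddy corner at (401,133).

```bash
python3 - <<'E'
from h import *
f=pickle.load(open('w2.pkl','rb'));w=pickle.load(open('w1.pkl','rb'));s=pickle.load(open('scene0.pkl','rb'))
hsv=cv2.cvtColor(f['image'],cv2.COLOR_BGR2HSV)
m=((hsv[...,1]<70)&(hsv[...,2]>80)).astype(np.uint8); m[:100]=0;m[220:]=0;m[:,:240]=0;m[:,360:]=0
c=max(cv2.findContours(m,cv2.RETR_EXTERNAL,cv2.CHAIN_APPROX_NONE)[0],key=cv2.contourArea)
b=cv2.boxPoints(cv2.minAreaRect(c));print(b)
o=plane(f,b,50);print(o,o.mean(0),np.linalg.norm(np.diff(o,axis=0),axis=1))
o=plane(f,[(303,129),(336,158),(292,208),(259,180)],50);print(o,o.mean(0),np.linalg.norm(np.diff(o,axis=0),axis=1))
e=o[2]-o[1];print('long dir deg',np.degrees(np.arctan2(e[1],e[0])))
print('h',tri(f,[b.mean(0)],s,S([(455,120)])),'caddy corner, wide',tri(f,[(401,133),(487,73)],w,[(243,208),(299,158)]))
E
```

```text
[[258.7 180.3]
 [303.  128.6]
 [336.8 157.6]
 [292.5 209.3]]
[[ 379.9 -144.4   50. ]
 [ 418.2 -100.1   50. ]
 [ 447.8 -124.6   50. ]
 [ 409.7 -170.6   50. ]] [ 413.9 -134.9   50. ] [58.6 38.4 59.7]
[[ 418.2 -100.4   50. ]
 [ 447.1 -124.9   50. ]
 [ 409.3 -169.4   50. ]
 [ 380.1 -144.1   50. ]] [ 413.7 -134.7   50. ] [37.9 58.4 38.6]
long dir deg -130.33641168848212
h (array([[ 413.1, -134.2,   52.6]]), array([1.8])) caddy corner, wide (array([[ 514.6, -107.6,   14.8],
       [ 578.9,  -52.7,   29.9]]), array([5.9, 1.5]))
```

Call:
{"api": "send_rows", "payload": {
  "targets": "0.006 0.003 0.015 0 0 7 100;0.012 0.006 0.03 0 0 14 100;0.018 0.01 0.045 0 0 21 100;0.025 0.013 0.06 0 0 28 100;0.025 0.013 0.07 0 0 35 100;0.025 0.013 0.08 0 0 40 100;0.025 0.013 0.1 0 0 40 100;0.025 0.013 0.125 0 0 40 100;0.025 0.013 0.15 0 0 40 100;0.025 0.013 0.165 0 0 40 100;0.025 0.013 0.173 0 0 40 100;0.025 0.013 0.173 0 0 40 60"
}}

```text
time_s: 7.92
ee_pos: [413.6, -134.5, 20.2]
ee_rot: [-179.8, 0.1, 50.1]
force: [-1.2, -0.7, -0.5]
gripper_width: 86.9
gripper_force: 0.0
```

Call:
{"api": "send_rows", "payload": {
  "targets": "0 0 0 0 0 0 25;0 0 0 0 0 0 25;0 0 0 0 0 0 25;0 0 0 0 0 0 25;0 0 0 0 0 0 25;0 0 0 0 0 0 25;0 0 0 0 0 0 25;0 0 0 0 0 0 25"
}}

```text
time_s: 8.58
ee_pos: [413.7, -135.2, 22.2]
ee_rot: [180.0, -0.0, 50.0]
force: [-0.8, 0.3, 2.3]
gripper_width: 39.3
gripper_force: 20.0
```

```bash
python3 - <<'E'
from h import *
st=env.state();print(st['ee_pos'],st['ee_rot'],st['gripper_width'],shift((685.5,32,100),84.5))
E
```

```text
[ 413.7 -135.2   22.2] [180.  -0.  50.] 39.286409636412046 ([0.3028, 0.1009, -0.0777], [0.0, -0.0, -34.5])
```

Call:
{"api": "send_rows", "payload": {
  "targets": "0 0 -0.025 0 0 0 25;0 0 -0.06 0 0 0 25;0.01 0.003 -0.088 0 0 0 25;0.045 0.015 -0.088 0 0 -5 25;0.08 0.027 -0.088 0 0 -10 25;0.115 0.038 -0.088 0 0 -15 25;0.15 0.05 -0.088 0 0 -20 25;0.185 0.062 -0.088 0 0 -25 25;0.22 0.073 -0.088 0 0 -30 25;0.255 0.085 -0.088 0 0 -34 25;0.285 0.095 -0.088 0 0 -34.5 25;0.303 0.101 -0.088 0 0 -34.5 25"
}}

```text
time_s: 9.58
ee_pos: [688.2, 34.3, 109.2]
ee_rot: [179.9, -0.0, 84.6]
force: [-0.2, -0.2, -0.2]
gripper_width: 39.2
gripper_force: 20.0
```

Call:
{"api": "send_rows", "payload": {
  "targets": "0 0 0 0 0 0 25;0 0 0 0 0 0 25;0 0 0.01 0 0 0 25;0 0 0.02 0 0 0 25"
}}

```text
time_s: 9.92
ee_pos: [684.7, 31.3, 89.7]
ee_rot: [180.0, 0.0, 84.5]
force: [0.9, -0.0, -1.9]
gripper_width: 39.0
gripper_force: 20.0
```

```bash
python3 - <<'E'
from h import *
st=env.state();print(st['ee_pos'],st['ee_rot'],st['gripper_width'],shift((686,32,42),84.5))
E
```

```text
[684.7  31.3  89.7] [180.    0.   84.5] 38.969554100826905 ([0.0008, 0.0012, 0.0477], [0.0, 0.0, -0.0])
```

Call:
{"api": "send_rows", "payload": {
  "targets": "0.001 0.001 0.012 0 0 0 25;0.001 0.001 0.024 0 0 0 25;0.001 0.001 0.034 0 0 0 25;0.001 0.001 0.042 0 0 0 25;0.001 0.001 0.046 0 0 0 25;0.001 0.001 0.048 0 0 0 25;0.001 0.001 0.048 0 0 0 25"
}}

```text
time_s: 10.5
ee_pos: [686.6, 33.0, 41.5]
ee_rot: [-180.0, 0.0, 84.5]
force: [-1.0, 0.2, -1.1]
gripper_width: 39.2
gripper_force: 20.0
```

Call:
{"api": "send_rows", "payload": {
  "targets": "0 0 0.001 0 0 0 70;0 0 0.001 0 0 0 70;0 0 0.001 0 0 0 70;0 0 0.001 0 0 0 70;0 0 -0.02 0 0 0 70;0 0 -0.06 0 0 0 70;0 0 -0.1 0 0 0 70;0.02 -0.02 -0.13 0 0 0 80;0.045 -0.045 -0.15 0 0 0 100;0.07 -0.07 -0.158 0 0 0 100;0.095 -0.1 -0.158 0 0 0 100;0.12 -0.125 -0.158 0 0 0 100"
}}

```text
time_s: 11.5
ee_pos: [572.5, 165.5, 201.5]
ee_rot: [179.9, -0.1, 84.5]
force: [0.3, 1.1, -0.4]
gripper_width: 91.0
gripper_force: 0.0
```

Call:
{"api": "send_rows", "payload": {
  "targets": "0.025 -0.025 0 0 0 0 100;0.045 -0.05 0 0 0 0 100;0.055 -0.058 0 0 0 0 100;0.055 -0.058 0 0 0 0 100;0.055 -0.058 0 0 0 0 100"
}}

```text
time_s: 11.92
ee_pos: [521.7, 224.9, 200.4]
ee_rot: [179.9, 0.0, 84.6]
force: [0.9, -0.2, 0.0]
gripper_width: 91.5
gripper_force: 0.0
```

```bash
python3 - <<'E'
from h import *
f=grab('wrist','w3.png');pickle.dump(f,open('w3.pkl','wb'));print(f['eye'],f['attitude'],env.state()['ee_pos'])
a=grab('scene')['image'][175:375,155:345]
b=grab('side')['image'][140:270,140:330]
a=cv2.resize(a[:90,40:140],None,fx=4,fy=4,interpolation=cv2.INTER_CUBIC);b=cv2.resize(b[40:100,80:180],None,fx=4,fy=4,interpolation=cv2.INTER_CUBIC)
cv2.imwrite('pics/chk1.png',np.vstack([a[:360],b]))
E
```

```text
[527.5 291.8 370.3] [-14.   -0.1  -5.3] [522.1 224.3 200.2]
```

View pics/w3.png

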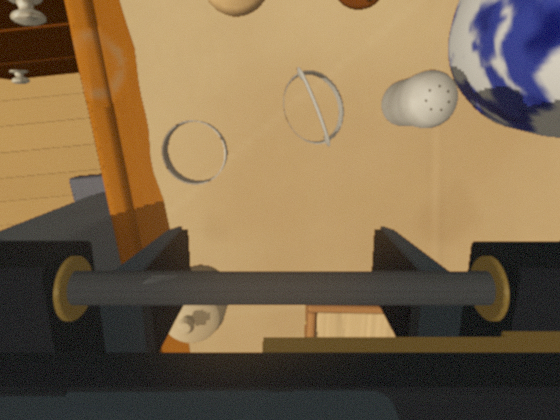

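View pics/chk1.png

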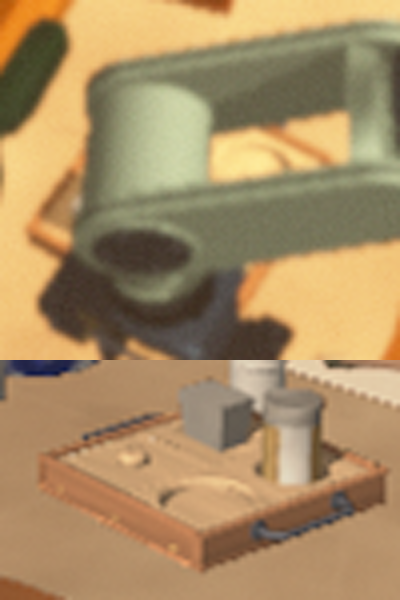

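Spice tin and loaf are seated, as the side crop shows. In w3 the cutter's ring is near (313,107) with strap ends (301,70) and (328,143). The perforated shaker next to it is at (428,98).

```bash
python3 - <<'E'
from h import *
f=pickle.load(open('w3.pkl','rb'));s=pickle.load(open('scene0.pkl','rb'));d=pickle.load(open('side0.pkl','rb'))
hsv=cv2.cvtColor(f['image'],cv2.COLOR_BGR2HSV)
m=(hsv[...,1]<85).astype(np.uint8);m[:60]=0;m[160:]=0;m[:,:270]=0;m[:,355:]=0
p=cv2.findNonZero(m)[:,0];h=cv2.convexHull(p);print(len(p),cv2.fitEllipse(h),h[:,0].min(0),h[:,0].max(0))
for z in(0,12,27):
  o=plane(f,[(301,70),(328,143),(283,106),(344,106)],z);print(z,o[:,:2].tolist(),o[:2].mean(0),np.linalg.norm(o[0]-o[1]),np.degrees(np.arctan2(*(o[0]-o[1])[1::-1])))
print('shaker top edges',plane(f,[(410,98),(458,100),(430,70),(430,128)],80))
print(tri(f,[(434,98)],d,D([(300,118)])), 'ring',plane(f,(196,151),12),'stamp?',plane(f,(236,0),20))
c=plane(f,p.mean(0),20);print('mask mean z20',c,'tri',tri(f,[(314,106)],d,D([(230,200)])))
E
```

```text
810 ((313.8314208984375, 106.14510345458984), (54.595558166503906, 81.30226135253906), 160.2909393310547) [286  67] [343 145]
0 [[551.8409832419461, 336.7107817548664], [573.4589300066511, 265.3068405127963], [531.5824277259202, 305.1892094417795], [591.3249315641224, 299.63476843442146]] [562.6 301.    0. ] 74.6046811347828 106.84398480279032
12 [[551.0508524770778, 335.25678095426815], [571.9682602335046, 266.1667156195321], [531.4487843020938, 304.75667896155574], [589.2553062061002, 299.3822320413877]] [561.5 300.7  12. ] 72.18708385304616 106.84398480279032
27 [[550.0631890209925, 333.4392799535203], [570.1049230170713, 267.2415595029518], [531.2817300223109, 304.21601586127605], [586.6682745085725, 299.06656155009546]] [560.1 300.3  27. ] 69.16508725087535 106.84398480279027
shaker top edges [[628.3 299.2  80. ]
 [665.  294.3  80. ]
 [643.4 318.   80. ]
 [643.7 275.2  80. ]]
(array([[648. , 296.8,  79.5]]), array([2.6])) ring [[442.7 270.5  12. ]] stamp? [[498.7 396.6  20. ]]
mask mean z20 [[567.8 303.5  20. ]] tri (array([[561.3, 300.7,  21.3]]), array([3.5]))
```

Call:
{"api": "send_rows", "payload": {
  "targets": "0.02 0.008 0.01 0 0 -7 80;0.04 0.016 0.02 0 0 -14 80;0.06 0.024 0.035 0 0 -21 80;0.079 0.0315 0.05 0 0 -22.3 80;0.079 0.0315 0.07 0 0 -22.3 80;0.079 0.0315 0.095 0 0 -22.3 80;0.079 0.0315 0.115 0 0 -22.3 80;0.079 0.0315 0.13 0 0 -22.3 80;0.079 0.0315 0.13 0 0 -22.3 80"
}}

```text
time_s: 12.82
ee_pos: [559.0, 298.1, 65.9]
ee_rot: [-179.6, 0.1, 106.7]
force: [-0.4, 0.3, 0.6]
gripper_width: 73.0
gripper_force: 0.0
```

```bash
python3 - <<'E'
from h import *
f=grab('wrist','w4.png');st=env.state();print(st['ee_pos'],st['ee_rot'],st['gripper_width'],shift((561,300,10),106.8))
E
```

```text
[560.  298.8  68. ] [-179.8    0.1  106.7] 72.92701658209197 ([0.0009, 0.0015, 0.058], [-0.2, 0.1, -0.1])
```

View pics/w4.png

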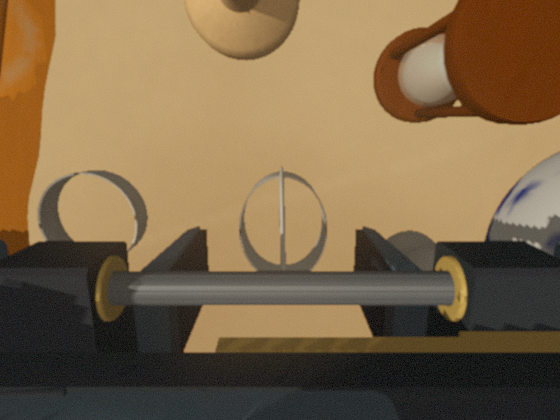

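The cutter sits centred between the fingers with the strap square to the closing line (col 282). The stamp's base is at the top, around (245,5).

Call:
{"api": "send_rows", "payload": {
  "targets": "0.001 0.001 0.015 0 0 0 80;0.001 0.001 0.03 0 0 0 80;0.001 0.001 0.045 0 0 0 80;0.001 0.001 0.055 0 0 0 80;0.001 0.001 0.06 0 0 0 80;0.001 0.001 0.06 0 0 0 40;0.001 0.001 0.06 0 0 0 40;0.001 0.001 0.06 0 0 0 40;0.001 0.001 0.06 0 0 0 40;0.001 0.001 0.06 0 0 0 40;0.001 0.001 0.06 0 0 0 40",
  "grip_force": 12
}}

```text
time_s: 13.78
ee_pos: [561.6, 301.9, 11.0]
ee_rot: [179.9, -0.0, 106.8]
force: [0.8, -0.1, 3.1]
gripper_width: 53.1
gripper_force: 12.0
```

```bash
python3 - <<'E'
from h import *
st=env.state();print(st['ee_pos'],st['gripper_width'],st['force'],shift((590,42,110),84.5))
E
```

```text
[561.6 301.9  11. ] 53.126701446397476 [ 0.8 -0.1  3.1] ([-0.257, -0.0478, -0.0991], [0.1, -0.0, 22.3])
```

Call:
{"api": "send_rows", "payload": {
  "targets": "0 0 -0.02 0 0 0 40;0 0 -0.05 0 0 0 40;0 0 -0.08 0 0 0 40;-0.015 -0.003 -0.1 0 0 0 40;-0.045 -0.008 -0.1 0 0 4 40;-0.08 -0.015 -0.1 0 0 8 40;-0.115 -0.021 -0.1 0 0 12 40;-0.15 -0.028 -0.1 0 0 16 40;-0.185 -0.034 -0.1 0 0 20 40;-0.22 -0.041 -0.1 0 0 22.3 40;-0.245 -0.046 -0.1 0 0 22.3 40;-0.257 -0.048 -0.1 0 0 22.3 40"
}}

```text
time_s: 14.78
ee_pos: [589.1, 38.5, 110.0]
ee_rot: [-180.0, 0.0, 84.4]
force: [-0.5, 0.2, 0.0]
gripper_width: 53.2
gripper_force: 12.0
```

Call:
{"api": "send_rows", "payload": {
  "targets": "0 0 0 0 0 0 40;0 0 0 0 0 0 40;0 0 0.01 0 0 0 40;0 0 0.02 0 0 0 40;0 0 0.02 0 0 0 40"
}}

```text
time_s: 15.2
ee_pos: [587.2, 43.0, 87.1]
ee_rot: [-179.7, 0.0, 84.6]
force: [-1.7, -0.9, -0.7]
gripper_width: 53.1
gripper_force: 12.0
```

```bash
python3 - <<'E'
from h import *
f=grab('wrist','w5.png');st=env.state();print(st['ee_pos'],st['ee_rot'],st['gripper_width'],shift((590,42,41),84.5))
E
```

```text
[587.8  42.9  88. ] [-179.8    0.    84.6] 53.008599649523035 ([-0.0007, 0.0025, 0.047], [-0.2, 0.0, 0.1])
```

View pics/w5.png

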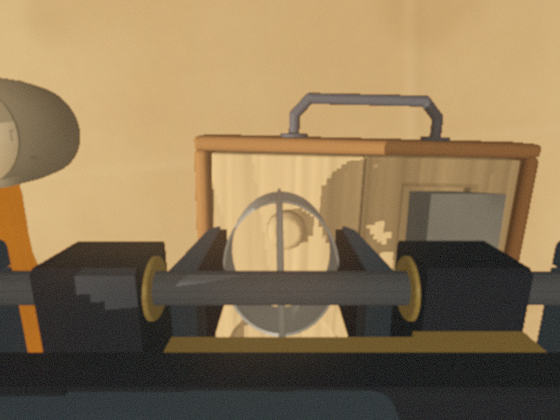

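The boss at (285,230) shows through the ring, within a few mm of its centre.

Call:
{"api": "send_rows", "payload": {
  "targets": "-0.001 0.002 0.012 0 0 0 40;-0.001 0.002 0.024 0 0 0 40;-0.001 0.002 0.034 0 0 0 40;-0.001 0.002 0.041 0 0 0 40;-0.001 0.002 0.045 0 0 0 40;-0.001 0.002 0.046 0 0 0 40;-0.001 0.002 0.046 0 0 0 40;-0.001 0.002 0.046 0 0 0 40"
}}

```text
time_s: 15.92
ee_pos: [591.6, 40.5, 44.4]
ee_rot: [179.9, -0.0, 84.5]
force: [0.5, -0.6, -0.7]
gripper_width: 52.9
gripper_force: 12.0
```

Call:
{"api": "send_rows", "payload": {
  "targets": "0 0 0.002 0 0 0 40;0 0 0.003 0 0 0 40;0 0 0.003 0 0 0 40;0 0 0.003 0 0 0 40"
}}

```text
time_s: 16.25
ee_pos: [591.2, 40.5, 41.1]
ee_rot: [180.0, -0.0, 84.5]
force: [0.3, -0.4, -0.1]
gripper_width: 53.4
gripper_force: 12.0
```

Call:
{"api": "send_rows", "payload": {
  "targets": "0 0 0 0 0 0 75;0 0 0 0 0 0 75;0 0 0 0 0 0 75;0 0 0 0 0 0 75;0 0 -0.02 0 0 0 75;0 0 -0.05 0 0 0 75;0 0 -0.085 0 0 0 75;0 0 -0.12 0 0 0 75;0 0 -0.15 0 0 0 75;0 0 -0.15 0 0 0 75;0 0 -0.15 0 0 0 75"
}}

```text
time_s: 17.17
ee_pos: [592.2, 40.6, 193.1]
ee_rot: [179.7, -0.0, 84.5]
force: [-0.4, 0.0, -1.0]
gripper_width: 68.4
gripper_force: 0.0
```

```bash
python3 - <<'E'
from h import *
print(env.state()['ee_pos'],shift((500,345,190),90))
E
```

```text
[592.2  40.6 193.1] ([0.2942, -0.1208, 0.0028], [0.3, -0.0, -5.5])
```

Call:
{"api": "send_rows", "payload": {
  "targets": "0.035 -0.014 0 0 0 -2 100;0.07 -0.028 0 0 0 -4 100;0.105 -0.042 0 0 0 -5.5 100;0.14 -0.056 0 0 0 -5.5 100;0.175 -0.07 0 0 0 -5.5 100;0.21 -0.085 0 0 0 -5.5 100;0.245 -0.1 0 0 0 -5.5 100;0.275 -0.112 0 0 0 -5.5 100;0.294 -0.12 0 0 0 -5.5 100;0.294 -0.12 0 0 0 -5.5 100;0.294 -0.12 0 0 0 -5.5 100"
}}

```text
time_s: 18.08
ee_pos: [498.6, 344.9, 189.0]
ee_rot: [-179.8, 0.1, 90.2]
force: [0.7, 0.0, -1.2]
gripper_width: 90.9
gripper_force: 0.0
```

```bash
python3 - <<'E'
from h import *
f=grab('wrist','w6.png');pickle.dump(f,open('w6.pkl','wb'));print(f['eye'],f['attitude'],env.state()['ee_pos'])
E
```

```text
[498.6 412.5 358.7] [-14.1   0.1   0.2] [499.1 344.  189.4]
```

View pics/w6.png

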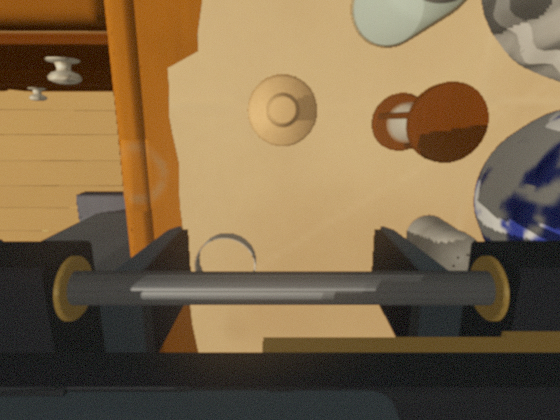

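The stamp's grip is at (284,108) and its base at (282,110). The hourglass top is at (447,122).

```bash
python3 - <<'E'
from h import *
f=pickle.load(open('w6.pkl','rb'));d=pickle.load(open('side0.pkl','rb'));s=pickle.load(open('scene0.pkl','rb'))
print(plane(f,(284,108),66),plane(f,(282,110),28),plane(f,[(248,110),(317,110)],25),'h',tri(f,[(284,108)],s,S([(198,502)])),tri(f,[(284,108)],d,D([(90,143)])))
print('hourglass',tri(f,[(447,122)],d,D([(188,74)])),'top edge',plane(f,[(405,122)],100),'jar',tri(f,[(400,0)],d,D([(105,40)])))
print(shift((499,419,34),90))
E
```

```text
[[500.3 421.1  66. ]] [[498.7 420.6  28. ]] [[468.5 420.5  25. ]
 [529.8 420.8  25. ]] h (array([[499.2, 420.5,  59.1]]), array([2.8])) (array([[500.2, 421.3,  62.4]]), array([0.2]))
hourglass (array([[611.3, 411.1, 104.9]]), array([0.6])) top edge [[584.1 411.1 100. ]] jar (array([[565.2, 476.5, 134.4]]), array([2.6]))
([0.0754, 0.0003, 0.1552], [-0.1, 0.1, 0.1])
```

Call:
{"api": "send_rows", "payload": {
  "targets": "0.02 0 0.01 0 0 7 70;0.04 0 0.02 0 0 14 70;0.06 0 0.03 0 0 21 70;0.077 0.001 0.04 0 0 28 70;0.077 0.001 0.05 0 0 35 70;0.077 0.001 0.06 0 0 42 70;0.077 0.001 0.07 0 0 49 70;0.077 0.001 0.08 0 0 56 70;0.077 0.001 0.085 0 0 60 70;0.077 0.001 0.085 0 0 60 70",
  "grip_force": 20
}}

```text
time_s: 18.97
ee_pos: [500.6, 419.1, 103.8]
ee_rot: [179.9, 0.2, 29.8]
force: [-0.4, -0.4, -0.4]
gripper_width: 64.0
gripper_force: 0.0
```

```bash
python3 - <<'E'
from h import *
print(env.state()['ee_pos'],shift((499.7,421,34),30))
E
```

```text
[500.6 419.1 103.8] ([0.0005, -0.0022, 0.0698], [0.1, 0.2, -0.2])
```

Call:
{"api": "send_rows", "payload": {
  "targets": "0 -0.001 0.02 0 0 0 70;0 -0.001 0.04 0 0 0 70;0 -0.001 0.055 0 0 0 70;0 -0.001 0.065 0 0 0 70;0 -0.001 0.07 0 0 0 70;0 -0.001 0.07 0 0 0 15;0 -0.001 0.07 0 0 0 15;0 -0.001 0.07 0 0 0 15;0 -0.001 0.07 0 0 0 15;0 -0.001 0.07 0 0 0 15;0 -0.001 0.07 0 0 0 15;0 -0.001 0.07 0 0 0 15"
}}

```text
time_s: 19.97
ee_pos: [500.6, 422.6, 36.5]
ee_rot: [180.0, -0.1, 30.0]
force: [-0.2, -0.1, 2.0]
gripper_width: 24.6
gripper_force: 20.0
```

```bash
python3 - <<'E'
from h import *
st=env.state();print(st['ee_pos'],st['ee_rot'],st['gripper_width'],st['gripper_force'],shift((580,-53.5,140),75))
E
```

```text
[500.6 422.6  36.5] [180.   -0.1  30. ] 24.57936969185682 20.000466373167 ([-0.1695, 0.4519, -0.1036], [0.0, -0.1, -45.0])
```

Call:
{"api": "send_rows", "payload": {
  "targets": "0 0 -0.025 0 0 0 15;0 0 -0.06 0 0 0 15;0 0 -0.095 0 0 0 15;-0.009 0.023 -0.113 0 0 -5 15;-0.021 0.056 -0.113 0 0 -10 15;-0.033 0.089 -0.113 0 0 -15 15;-0.045 0.122 -0.113 0 0 -20 15;-0.057 0.154 -0.113 0 0 -25 15;-0.07 0.187 -0.113 0 0 -30 15;-0.082 0.22 -0.113 0 0 -35 15;-0.095 0.253 -0.113 0 0 -40 15;-0.107 0.286 -0.113 0 0 -45 15"
}}

```text
time_s: 20.97
ee_pos: [550.3, 119.7, 148.9]
ee_rot: [-180.0, 0.0, 75.3]
force: [0.4, 0.0, -1.3]
gripper_width: 24.6
gripper_force: 20.0
```

```bash
python3 - <<'E'
from h import *
st=env.state();print(st['ee_pos'],st['ee_rot'],st['gripper_width'],shift((579.5,-53.5,150),75))
E
```

```text
[550.3 119.7 148.9] [-180.     0.    75.3] 24.61624380587574 ([-0.1601, 0.0722, -0.0011], [-0.0, 0.0, 0.3])
```

Call:
{"api": "send_rows", "payload": {
  "targets": "-0.03 0.013 0 0 0 0 15;-0.06 0.027 0 0 0 0 15;-0.09 0.04 0 0 0 0 15;-0.12 0.054 0 0 0 0 15;-0.145 0.065 0 0 0 0 15;-0.16 0.072 0 0 0 0 15;-0.16 0.072 0 0 0 0 15;-0.16 0.072 0 0 0 0 15;-0.16 0.072 0 0 0 0 15;-0.16 0.072 0 0 0 0 15"
}}

```text
time_s: 21.8
ee_pos: [578.6, -50.7, 148.9]
ee_rot: [-180.0, -0.0, 75.1]
force: [0.0, -0.0, -1.2]
gripper_width: 24.6
gripper_force: 20.0
```

```bash
python3 - <<'E'
from h import *
st=env.state();print(st['ee_pos'],st['ee_rot'],st['gripper_width'],shift((579.5,-53.5,56.5),75))
E
```

```text
[578.6 -50.7 148.9] [-180.    -0.    75.1] 24.64829964467158 ([-0.0025, 0.0017, 0.0924], [-0.0, -0.0, 0.1])
```

Call:
{"api": "send_rows", "payload": {
  "targets": "-0.0025 0.0015 0.02 0 0 0 15;-0.0025 0.0015 0.04 0 0 0 15;-0.0025 0.0015 0.06 0 0 0 15;-0.0025 0.0015 0.072 0 0 0 15;-0.0025 0.0015 0.082 0 0 0 15;-0.0025 0.0015 0.088 0 0 0 15;-0.0025 0.0015 0.091 0 0 0 15;-0.0025 0.0015 0.091 0 0 0 15;-0.0025 0.0015 0.091 0 0 0 15;-0.0025 0.0015 0.091 0 0 0 15"
}}

```text
time_s: 22.63
ee_pos: [580.3, -54.6, 58.8]
ee_rot: [179.9, -0.0, 75.0]
force: [0.1, 1.2, -1.6]
gripper_width: 24.3
gripper_force: 20.0
```

Lower the last 2 mm, release, lift, and back away toward the robot.

Call:
{"api": "send_rows", "payload": {
  "targets": "0 0 0.002 0 0 0 15;0 0 0.002 0 0 0 15;0 0 0.002 0 0 0 55;0 0 0.002 0 0 0 55;0 0 0.002 0 0 0 55;0 0 0.002 0 0 0 55;0 0 -0.02 0 0 0 55;0 0 -0.055 0 0 0 55;0 0 -0.09 0 0 0 55;0 0 -0.125 0 0 0 55;0 0 -0.15 0 0 0 55;0 0 -0.15 0 0 0 55"
}}

```text
time_s: 23.63
ee_pos: [582.8, -55.0, 214.3]
ee_rot: [179.3, -0.1, 75.0]
force: [0.7, 0.6, -0.3]
gripper_width: 50.0
gripper_force: 0.0
```

Call:
{"api": "send_rows", "payload": {
  "targets": "0 -0.03 0 0 0 0 55;0 -0.065 0 0 0 0 55;0 -0.1 0 0 0 0 55;0 -0.13 0 0 0 0 55;0 -0.15 0 0 0 0 55;0 -0.15 0 0 0 0 55;0 -0.15 0 0 0 0 55"
}}

```text
time_s: 24.22
ee_pos: [434.3, -15.7, 207.9]
ee_rot: [180.0, -0.0, 75.0]
force: [0.7, 0.5, 0.0]
gripper_width: 49.9
gripper_force: 0.0
```

```bash
python3 - <<'E'
from h import *
f=grab('wrist');g=grab('side');pickle.dump(f,open('w7.pkl','wb'))
b=cv2.resize(g['image'][150:260,160:325],None,fx=4,fy=4,interpolation=cv2.INTER_CUBIC)
c=cv2.resize(f['image'][:240],None,fx=660/560,fy=.7);cv2.imwrite('pics/chk2.png',np.vstack([cv2.resize(b,(660,430)),c[:168]]));print(env.state()['ee_pos'])
E
```

```text
[435.9 -16.1 207.9]
```

View pics/chk2.png

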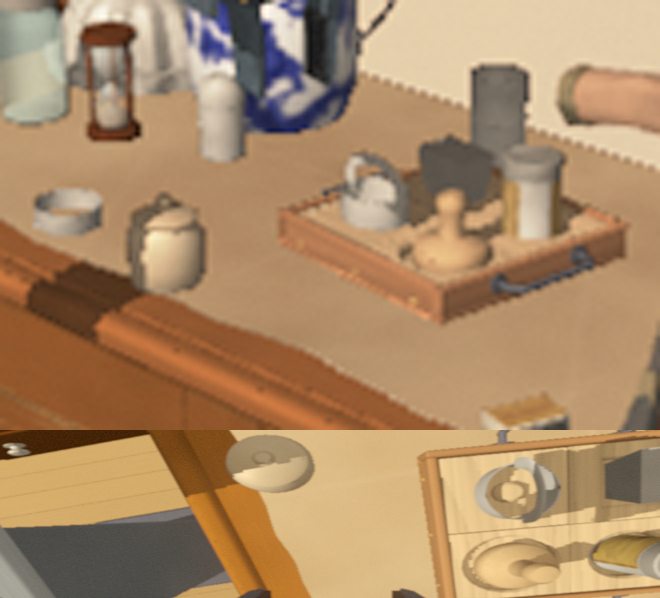

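The four items are seated: stamp in the wide well, tin in the deep well, loaf in the oblong well, and the ring centred round the boss. The pot and plain ring have not moved, so I'm handing in.

```bash
python3 -c "
from h import *
print(env.job_done())"
```

```text
the job is handed in; nothing more can be done
None
```

I handed in the job at about 24 s of the 88 s allowed: the last pictures show the stamp, spice tin, loaf mould and strap cutter seated in their own places, and the mustard pot and plain ring where they stood. No verdict came back.

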